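Meter one lint ball from the two-pocket scoop into the lint trap

ROBOT

A 6-joint arm with a two-finger parallel gripper is mounted at the origin on the work surface. World frame = base frame: x ahead of the robot, y to its left, z up, the work surface at z = 0. Lengths are in m, angles in rad, forces in N, time in s.
With the tool pointing down it reaches from about 0.325 to 0.775 m from the base axis. Payload 5.5 kg.
Tool frame: the origin (TCP) lies at the very end of the fingers, on their centre line; the grasp point (between the pads) lies 19 mm behind it (grip_point_offset is the distance from the TCP to the grasp point, in m); z points along the fingers, y is the line along which they close (so a half turn about z gives the same grasp; the last joint's range is limited). The gripper opens to 88 mm and grips with 3 to 60 N. Pads are 20 mm wide; open, the fingers measure 115 mm over their backs; the gripper's body (75 mm by 178 mm) begins 61 mm behind the grasp point.
Start: joints at [1.217, 0.091, 1.231, -0, 1.82, -0.057], TCP at [0.175, 0.574, 0.223] pointing down, gripper open.
Joint ranges: [-2.87, 2.87], [-0.86, 2.18], [0.17, 2.46], [-1.51, 4.65], [0.06, 2.69], [-2.65, 2.65]. Speed limits (rad/s): [2.57, 2.57, 3.01, 3.14, 3.14, 3.14].

INTERFACE

Orientations are given as a rotation vector (axis times angle).
In Python, from station import sense, grab_frame, get_calibration, job_done, find_in, tip_of, grip_point_offset gives the robot as it stands.
- The arm moves only by the tool drive_tool, never from a script. Its argument "plan" is a list of rows, each an object with "dp": the shift along the tool's x, y, z in m, a list of three; "spin": the turn about the tool's z in rad. In form: [{"dp": [dx, dy, dz], "spin": spin}, ...]. A call has 1 to 12 rows; each row is the pose to reach, as a shift and turn from the pose commanded when the call began, along the tool's axes at that moment; what a row does not reach only later rows make up. A row lasts 1/12 s, in which the tool goes at most 41.7 mm and 7.16 degrees, less where a joint would pass 70% of its speed; a pose out of reach is approached as far as the arm can. A call with a gripper value outside its range is refused whole. "grip" is the finger opening in m, from 0 to 0.0878, set as the call begins (left out, the last holds). The fingers move at their own pace and stop on an object; "newtons" is the grip in N (left out, the last holds). Time passes only in rows, so rows that repeat a pose let the fingers close. It gives the time, the measured TCP pose, the force, the opening and the grip force at its end, in the units of the state.
- sense(): the state, without advancing time (a new reading comes with each control period).
- grab_frame(name): name is "side" or "top"; returns the picture (400x640x3 uint8, blue, green, red); there is no depth.
- get_calibration(name): a dict with "fx", "fy", "cx", "cy" (pixels), "k1" (the pictures are not rectified: a ray, as slopes to the right and down, at radius r is drawn at 1 + k1 r^2 times it, then the intrinsics apply), "world_to_cam" (4x4, takes a point from world to camera coordinates). Camera axes: x right, y down, z forward; pixel columns grow to the right and rows downward; lengths in m; the calibration is good to about 2 mm. A picture is of the moment at which its call begins. get_calibration takes no time and is no camera call.
- job_done(): hands the job in; it is judged then, once.
Trained networks look in the newest picture that a camera, given by its name, has taken for a name from the list of things; names that differ only in an ending like _2 or _b are one class to them, and where a whole thing is asked for, a point or a joint stands for the part that bears it (a point fixed in the world has none). Each returns a list of dicts, best first, with "conf" (0 to 1); they miss things now and then, are a little off and sometimes report something else, mostly with a low value. They report only what shows in the picture. A call takes as long as a camera call. They do not tell look-alikes from the thing itself.
- find_in(thing, camera): "uv" ([column, row] in pixels, amid what is visible of it).
- tip_of(thing, camera): "uv" ([column, row] in pixels: a listed point, or the origin of a listed thing).
The state is a dict: "clock": time; "qpos": joint angles; "qd": joint speeds; "effort": joint torques, N m; "ee_pos": TCP position; "eef_rot": TCP orientation; "contact_force": force on the tool from outside, world axes, zero at the start; "ft_torque": the same for the moment, N m; "width": finger opening in m; "grasp_force": force on a finger pad.
Only numpy, scipy, OpenCV 4.12 (cv2) and the standard library are available. Lean on these libraries where they do the work, as an engineer would, in place of code of your own. Each camera call takes 0.05 s, during which the arm holds its last target. There are 200 camera calls.

TASK

Pick up the white two-pocket scoop by its upright grip with both balls in it, and over the open round lint trap tip it, open end down, just far enough that the front ball rolls out into the trap; hold that tilt for about a second after the ball has dropped, and keep the rear ball in its pocket. Then stand the scoop upright on the bare counter again and let go. Do not touch the balls with the gripper, and leave the trap standing where it is.

Things in the scene. Friction and masses are not known exactly. Their poses are not given: they have to be found in the camera images.
- scoop_grip (a point): Grip of the white two-pocket scoop (0.14 kg, loose): tray 110 (x) x 52 (y) mm, side and back (+x) walls 34 high, floor 3. Amid it a 16 mm square upright post, top 100 above the underside; grasp it from above, along x or y. This point: post axis, 80 above the underside. z up the post, x from the open pouring end (floor edge 55 from the axis) to the back. That end starts facing the robot +-35 deg.
- front_ball: Dark hard-rubber ball, 40 mm across, 55 to 90 g, in the scoop's front pocket, between the partition and a lip 4 mm high, 43 to 46 mm from the post's axis. Origin at its centre; at the start 29 mm from that axis towards the pouring end, 57 mm below scoop_grip. Tilted gently it rolls out at about 35 degrees and lands some 40 mm beyond the floor's edge; the hand's load then drops by its weight.
- rear_ball: Same kind of ball, 40 mm, 70 g, in the rear pocket (44 x 46 mm) between post and back wall. Origin at its centre; at the start 30 mm behind the post's axis, 57 mm below scoop_grip. A partition under the post, 16 mm thick and 16 mm above the floor, holds it back until about 78 degrees of tilt.
- lint_trap: The lint trap: a low round white plastic dish, open at the top with dark mesh bars on its floor, loose, 0.3 kg. 124 mm across at the foot, 144 mm at the rim, 45 mm high, wall 4 mm, floor 5 mm. Origin at the centre of its underside, z up.
Not all that is in view belongs to the job. What is shaped like the part that bears scoop_grip but red is not meant.

How it is judged:
On the way, in this order (a step that is already met when the one before it is completed fails the run):
1. the scoop is lifted clear of the counter, near level, with both balls in their pockets (height (world z) of scoop_grip above 0.1 m and angle between scoop_grip's own z axis and vertical below 0.35 rad and x of front_ball in the frame of scoop_grip between -0.048 and -0.012 m and y of front_ball in the frame of scoop_grip between -0.02 and 0.02 m and z of front_ball in the frame of scoop_grip between -0.072 and -0.042 m and x of rear_ball in the frame of scoop_grip between 0.012 and 0.048 m and y of rear_ball in the frame of scoop_grip between -0.02 and 0.02 m and z of rear_ball in the frame of scoop_grip between -0.072 and -0.042 m), for 0.2 s.
2. the scoop is held tipped, between 14 and 75 degrees, above the counter, with the front ball in the trap and the rear ball still in its pocket (height (world z) of scoop_grip above 0.08 m and angle between scoop_grip's own z axis and vertical between 0.25 and 1.31 rad and horizontal distance between front_ball and lint_trap below 0.06 m and z of front_ball in the frame of lint_trap between 0.01 and 0.045 m and x of rear_ball in the frame of scoop_grip between 0.012 and 0.048 m and y of rear_ball in the frame of scoop_grip between -0.02 and 0.02 m and z of rear_ball in the frame of scoop_grip between -0.072 and -0.042 m), for 0.4 s.
At the end, for the whole second after the job is handed in: Front ball in the trap (within 60 mm of its axis, below the rim), rear ball in its pocket; scoop upright (within 10 degrees) on the counter, grip point 70 to 90 mm up and over 90 mm from the trap's axis, released; trap flat and within 30 mm of its start (horizontal distance between front_ball and lint_trap below 0.06 m and z of front_ball in the frame of lint_trap between 0.01 and 0.045 m and x of rear_ball in the frame of scoop_grip between 0.012 and 0.048 m and y of rear_ball in the frame of scoop_grip between -0.02 and 0.02 m and z of rear_ball in the frame of scoop_grip between -0.072 and -0.042 m and angle between scoop_grip's own z axis and vertical below 0.17 rad and height (world z) of scoop_grip between 0.07 and 0.09 m and horizontal distance between scoop_grip and lint_trap above 0.09 m and angle between lint_trap's own z axis and vertical below 0.12 rad and height (world z) of lint_trap between -0.005 and 0.008 m and distance of lint_trap from where it was at the start of the episode below 0.03 m); the robot touches nothing.
It fails at once if the fingers press on a ball (contact force between the fingers and front_ball above 1 N or contact force between the fingers and rear_ball above 1 N).
It also fails if it takes over 61 s, if anything falls off the work surface, if the arm or the gripper's body presses on something with over 40 N, if the wrist force passes 120 N, or if a joint passes its speed limit or range.

## Working session

There is one attempt and no reset: what is moved stays moved. The work goes in short steps, Python scripts to look and compute and a tool call to move; the robot and the scene stay as the last step left them, time stands still between calls to the robot, and variables do not carry over. Pictures are saved under pics/ and viewed, at most 10 in all, crops included, and the job is handed in when it is done.

Besides the shell and the picture viewer there is one more tool, called after "Request:" in YAML: its name, and indented under it one key for each argument. drive_tool: Moves the arm, as the interface text tells. Its arguments: {"type":"object","properties":{"plan":{"type":"array","items":{"type":"object","properties":{"dp":{"type":"array","items":{"type":"number"}},"spin":{"type":"number"}}}},"grip":{"type":"number"},"newtons":{"type":"number"}},"required":["plan"]}

```bash
ls -la; mkdir -p pics; cat > h.py <<'E'
import numpy as np,cv2
from station import *
def ray(name,uv):
    c=get_calibration(name);x=np.array([(uv[0]-c['cx'])/c['fx'],(uv[1]-c['cy'])/c['fy']])
    s=x.copy()
    for _ in range(20): s=x/(1+c['k1']*(s@s))
    T=np.array(c['world_to_cam']);R=T[:3,:3];o=-R.T@T[:3,3]
    d=R.T@np.array([*s,1]);return o,d/np.linalg.norm(d)
def atz(name,uv,z):
    o,d=ray(name,uv);return o+d*(z-o[2])/d[2]
def tri(a,b):
    o1,d1=ray('side',a);o2,d2=ray('top',b)
    t=np.linalg.lstsq(np.c_[d1,-d2],o2-o1,rcond=None)[0]
    p,q=o1+t[0]*d1,o2+t[1]*d2;return (p+q)/2,np.linalg.norm(p-q)
def proj(name,P):
    c=get_calibration(name);p=np.array(c['world_to_cam'])@np.r_[P,1];s=p[:2]/p[2];s=s*(1+c['k1']*(s@s))
    return s*[c['fx'],c['fy']]+[c['cx'],c['cy']]
E
python3 - <<'E'
from h import *
import station
print(sense())
for n in ('side','top'):
    f=grab_frame(n);cv2.imwrite(f'pics/{n}0.png',f);
    print(n,ray(n,(320,200)))
    for t in ('scoop_grip','front_ball','rear_ball','lint_trap'):
        print(t,[(np.round(d['uv']).tolist(),round(d['conf'],2)) for d in tip_of(t,n)])
E
```

```text
total 12
drwxr-xr-x  3 agent agent 4096 Dec  3 20:56 .
drwxr-xr-x 23 root  root  4096 Dec  3 20:56 ..
drwxr-xr-x  2 agent agent 4096 Dec  3 20:56 pics
{'clock': 0.0, 'qpos': array([ 1.21729587e+00,  9.18644526e-02,  1.23184928e+00, -3.91098364e-05,
        1.81980129e+00, -5.67421938e-02]), 'qd': array([-0.00083755, -0.00135688, -0.00120507,  0.00092345, -0.00044799,
        0.00130725]), 'effort': array([-1.29362583e-03, -4.46461058e+01, -4.06426942e+01,  6.95189531e-02,
        3.00273439e-02, -1.16532246e-04]), 'ee_pos': array([0.17539129, 0.57348999, 0.2215242 ]), 'eef_rot': array([-4.64400506e-01, -3.10671866e+00,  2.96815183e-03]), 'contact_force': array([ 0.55852437, -0.39806423,  0.02423573]), 'ft_torque': array([ 0.03205406, -0.00895598,  0.01199201]), 'grasp_force': 0.0, 'width': 0.08781604061136193}
side (array([0.32695469, 0.67745597, 0.66979011]), array([ 0.13659024, -0.68946913, -0.71131949]))
scoop_grip [([292.0, 232.0], 0.93), ([370.0, 251.0], 0.62), ([384.0, 343.0], 0.6)]
front_ball [([308.0, 248.0], 0.76)]
rear_ball [([282.0, 254.0], 0.83)]
lint_trap [([307.0, 141.0], 0.66)]
top (array([0.34914712, 0.07576502, 1.31224839]), array([ 0.10013579, -0.03509433, -0.99435467]))
scoop_grip [([172.0, 275.0], 0.71), ([250.0, 200.0], 0.63), ([243.0, 263.0], 0.56)]
front_ball [([260.0, 212.0], 0.62)]
rear_ball [([251.0, 195.0], 0.68)]
lint_trap [([403.0, 179.0], 0.66)]
```

View pics/side0.png

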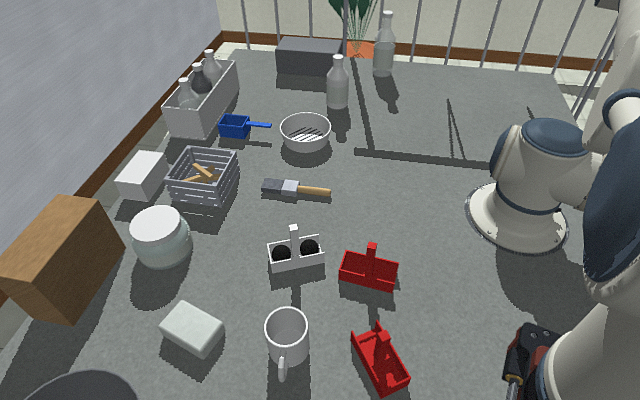

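View pics/top0.png

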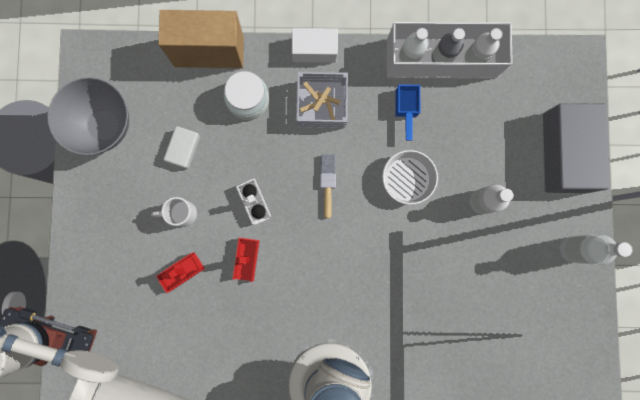

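```bash
python3 - <<'E'
from h import *
for n,a,b in (('grip',(292,232),(250,200)),('grip2',(370,251),(243,263)),('grip3',(384,343),(172,275)),('front',(308,248),(260,212)),('rear',(282,254),(251,195)),('trap',(307,141),(403,179))): print(n,*[np.round(x,4) for x in tri(a,b)])
E
```

```text
grip [0.473  0.2092 0.0887] 0.0058
grip2 [0.3175 0.2235 0.0821] 0.0103
grip3 [0.2823 0.399  0.0829] 0.0032
front [0.448  0.1895 0.0187] 0.0053
rear [0.4952 0.2148 0.0199] 0.0098
trap [ 0.5378 -0.1944  0.0022] 0.0061
```

The white scoop with two dark balls is at side (295,250) and top (253,201). The two red look-alikes at side (370,265) and (380,360) are not meant. The trap is at side (305,132) and top (410,178). The interface gives no tilt, so I'll first test in free space what a row beyond the reach does to the tool's orientation.

Request:
drive_tool:
  plan:
    - {"dp": [0,0.08,0],"spin": 0}
    - {"dp": [0,0.16,0],"spin": 0}
    - {"dp": [0,0.2,0],"spin": 0}
    - {"dp": [0,0.24,0],"spin": 0}
    - {"dp": [0,0.28,0],"spin": 0}
    - {"dp": [0,0.3,0],"spin": 0}
    - {"dp": [0,0.3,0],"spin": 0}
    - {"dp": [0,0.3,0],"spin": 0}

```text
clock: 1.17
ee_pos: [0.2478, 0.8103, 0.1877]
eef_rot: [0.465, 3.107, 0.012]
contact_force: [0.3, 0.2, -4.9]
width: 0.0878
grasp_force: 0.0
```

```bash
python3 - <<'E'
from h import *
s=sense();print(s['clock'],s['qpos'],s['ee_pos'],s['eef_rot'])
f=grab_frame('side')[215:300,250:420];cv2.imwrite('pics/crop.png',cv2.resize(f,None,fx=4,fy=4,interpolation=2))
E
```

```text
1.1667 [ 1.23337932e+00  9.34453466e-01  1.81317542e-01  1.39615670e-03
  2.01809406e+00 -3.99518185e-02] [0.24778003 0.81029301 0.18769926] [0.46455533 3.10681333 0.01229234]
```

View pics/crop.png

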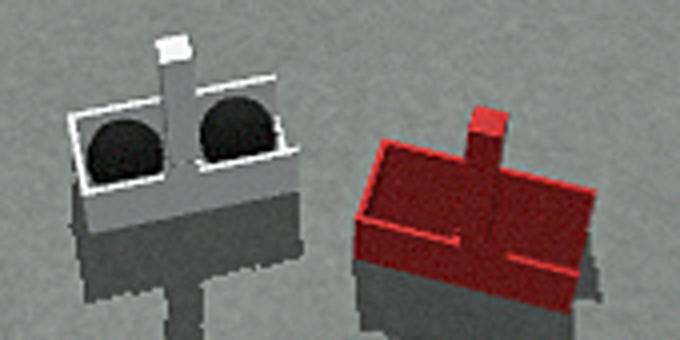

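The out-of-reach row kept the orientation, so the tool can't tilt. Crop: the white scoop holds both balls and its open end (right, about (300,170) in the crop) faces the robot. The red one beside it is empty.

Plan: lift the scoop level, then pivot the post in a weak grip by lowering the tray's back onto a sturdy edge. Tighten, carry it tilted just under the roll-out angle to the trap, and release the ball with a small backward jerk. I'll measure the support candidates, the crate and the jar.

```bash
python3 - <<'E'
from h import *
s=grab_frame('side');t=grab_frame('top')
a=cv2.resize(s[135:285,110:260],(450,450),interpolation=cv2.INTER_CUBIC)
b=cv2.resize(t[60:140,215:360],(798-450,192),interpolation=cv2.INTER_CUBIC)
o=np.zeros((450,798,3),np.uint8);o[:,:450]=a;o[:192,450:]=b
c=cv2.resize(t[165:235,225:290],(232,250),interpolation=cv2.INTER_CUBIC);o[196:446,455:687]=c
cv2.imwrite('pics/cj.png',o)
for n in('side','top'):
  for th in ('scoop_grip','front_ball','rear_ball','lint_trap'):
    print(n,th,[(np.round(d['uv'],1).tolist(),round(d['conf'],2)) for d in tip_of(th,n)][:3])
E
```

```text
side scoop_grip [([370.4, 251.0], 0.9), ([293.1, 233.2], 0.89), ([381.3, 345.5], 0.74)]
side front_ball [([306.8, 248.6], 0.78)]
side rear_ball [([281.3, 253.9], 0.83)]
side lint_trap [([307.1, 139.2], 0.97)]
top scoop_grip [([173.1, 273.9], 0.93), ([242.6, 261.9], 0.87), ([250.7, 199.6], 0.65)]
top front_ball [([261.0, 212.3], 0.73)]
top rear_ball [([249.2, 192.0], 0.59)]
top lint_trap [([402.8, 177.0], 0.9)]
```

View pics/cj.png

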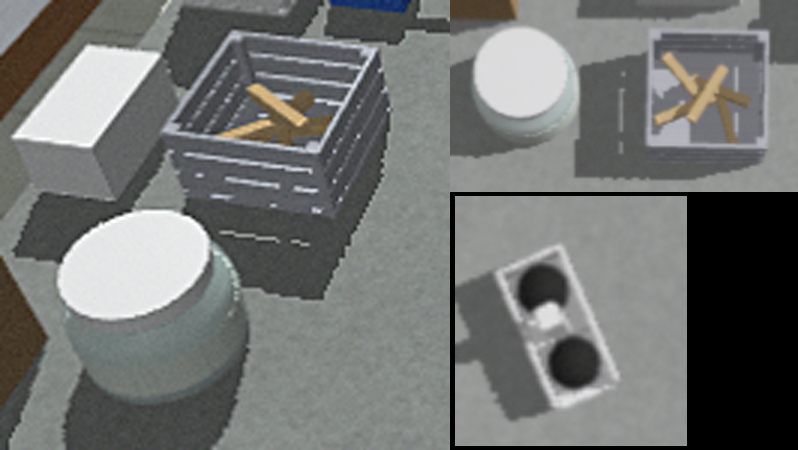

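Request:
drive_tool:
  plan:
    - {"dp": [0,-0.04,-0.03],"spin": 0.12}
    - {"dp": [0,-0.08,-0.04],"spin": 0.24}
    - {"dp": [0,-0.12,-0.04],"spin": 0.36}
    - {"dp": [0,-0.16,-0.04],"spin": 0.48}
    - {"dp": [0,-0.2,-0.04],"spin": 0.6}
    - {"dp": [0,-0.2,-0.04],"spin": 0.72}
    - {"dp": [0,-0.2,-0.04],"spin": 0.84}
    - {"dp": [0,-0.2,-0.04],"spin": 0.96}
    - {"dp": [0,-0.2,-0.04],"spin": 1.08}
    - {"dp": [0,-0.2,-0.04],"spin": 1.2}

```text
clock: 2.55
ee_pos: [0.1898, 0.6204, 0.2416]
eef_rot: [-2.125, -2.292, -0.053]
contact_force: [-0.3, -0.3, -0.1]
width: 0.0877
grasp_force: 0.0
```

```bash
python3 - <<'E'
from h import *
P=lambda *a:print(*[np.round(x,4) for x in a])
P(*tri((216.7,186),(297.1,121.7)));P(*tri((236.7,151.7),(347.5,122.5)))
# crate bottom near-left corner side
P(atz('side',(110+325/3,135+213/3),0))
g,_=tri((293,232.8),(250.4,199.8));P('grip',g,_)
f,_=tri((307.3,248.3),(260.7,212.1));P('f',f,_)
r,_=tri((281.6,254),(250,193.5));P('r',r,_)
for n,u,z in(('top',(250.4,199.8),.08),('side',(293,232.8),.08),('top',(260.7,212.1),.023),('side',(307.3,248.3),.023),('top',(250,193.5),.023),('side',(281.6,254),.023)):P(n,u,atz(n,u,z))
# outline corners in top crop; rim z=.034
C=[(497,270),(562,246),(617,378),(558,408)]
for c in C:P('corner',atz('top',(225+(c[0]-455)*65/232,165+(c[1]-196)*70/250),.034))
P('post top', atz('top',(225+(548-455)*65/232,165+(315-196)*70/250),.1),atz('side',(250+173/4,215+48/4),.1))
P('trap',tri((307.1,139.5),(402.9,178))[0]); 
for n,u in(('top',(402.9,178)),('side',(307.1,139.8))):P(atz(n,u,0))
# trap rim centre from top
P('trap rim',atz('top',(410,177.5),.045))
s=sense();P(s['qpos'])
E
```

```text
[0.6781 0.0935 0.0706] 0.0022
[ 0.678  -0.0375  0.0664] 0.0007
[0.6912 0.0904 0.    ]Traceback (most recent call last):
  File "<stdin>", line 6, in <module>
  File "<stdin>", line 2, in <lambda>
    return _wrapfunc(a, 'round', decimals=decimals, out=out)
    return _wrapit(obj, method, *args, **kwds)
    result = getattr(arr, method)(*args, **kwds)
numpy._core._exceptions._UFuncNoLoopError: ufunc 'multiply' did not contain a loop with signature matching types (dtype('<U4'), dtype('float64')) -> None
```

```bash
python3 - <<'E'
from h import *
P=lambda *a:print(*[x if isinstance(x,(str,tuple)) else np.round(x,4) for x in a])
g,_=tri((293,232.8),(250.4,199.8));P('grip',g,_)
for n,u,z in(('top',(250.4,199.8),.08),('side',(293,232.8),.08),('top',(260.7,212.1),.023),('side',(307.3,248.3),.023),('top',(250,193.5),.023),('side',(281.6,254),.023)):P(n,u,atz(n,u,z))
C=[(497,270),(562,246),(617,378),(558,408)]
for c in C:P('corner',atz('top',(225+(c[0]-455)*65/232,165+(c[1]-196)*70/250),.034))
P('post top', atz('top',(225+(548-455)*65/232,165+(315-196)*70/250),.1),atz('side',(250+173/4,215+48/4),.1))
for n,u in(('top',(402.9,178)),('side',(307.1,139.8))):P('trap',atz(n,u,0))
P('trap rim',atz('top',(410,177.5),.045),atz('side',(305.5,131),.045))
E
```

```text
grip [0.4727 0.2084 0.0855] 0.0034
top (250.4, 199.8) [0.4715 0.2087 0.08  ]
side (293, 232.8) [0.4758 0.2041 0.08  ]
top (260.7, 212.1) [0.4448 0.1869 0.023 ]
side (307.3, 248.3) [0.4512 0.1939 0.023 ]
top (250, 193.5) [0.494  0.2162 0.023 ]
side (281.6, 254) [0.5002 0.2176 0.023 ]
corner [0.5129 0.2503 0.034 ]
corner [0.5314 0.2027 0.034 ]
corner [0.4342 0.1603 0.034 ]
corner [0.4116 0.2032 0.034 ]
post top [0.4733 0.2049 0.1   ] [0.4736 0.206  0.1   ]
trap [ 0.5439 -0.1943  0.    ]
trap [ 0.5363 -0.2029  0.    ]
trap rim [ 0.5388 -0.2035  0.045 ] [ 0.5349 -0.1822  0.045 ]
```

Request:
drive_tool:
  plan:
    - {"dp": [-0.02,0.01,0],"spin": 0.1}
    - {"dp": [-0.055,0.032,0],"spin": 0.2}
    - {"dp": [-0.09,0.052,0],"spin": 0.32}
    - {"dp": [-0.125,0.073,0],"spin": 0.44}
    - {"dp": [-0.16,0.093,0],"spin": 0.56}
    - {"dp": [-0.195,0.113,0],"spin": 0.68}
    - {"dp": [-0.23,0.134,0],"spin": 0.8}
    - {"dp": [-0.265,0.154,0],"spin": 0.92}
    - {"dp": [-0.3,0.174,0],"spin": 1.04}
    - {"dp": [-0.335,0.195,0],"spin": 1.16}
    - {"dp": [-0.37,0.215,0],"spin": 1.199}
    - {"dp": [-0.405,0.235,0],"spin": 1.199}

```text
clock: 3.55
ee_pos: [0.4587, 0.2338, 0.2325]
eef_rot: [-3.035, -0.697, -0.034]
contact_force: [0.2, 0.6, -0.0]
width: 0.0879
grasp_force: 0.0
```

Request:
drive_tool:
  plan:
    - {"dp": [0,0,0.0],"spin": 0}
    - {"dp": [0,0,0],"spin": 0}
    - {"dp": [0,0,0],"spin": 0}

```text
clock: 3.8
ee_pos: [0.4574, 0.2356, 0.2311]
eef_rot: [-3.034, -0.699, -0.03]
contact_force: [-0.1, 0.4, 0.5]
width: 0.088
grasp_force: 0.0
```

```bash
cat >> h.py <<'E'
def delta(target):
    from scipy.spatial.transform import Rotation as R
    s=sense();M=R.from_rotvec(s['eef_rot']).as_matrix()
    print('clk',s['clock'],'pos',np.round(s['ee_pos'],4),'azY',round(np.arctan2(M[1,1],M[0,1]),4),'tilt',np.round(M[:,2],3),'q',np.round(s['qpos'],2),'F',np.round(s['contact_force'],2),'w',round(s['width'],4),'gf',round(s['grasp_force'],1))
    if target is not None: print('dp',np.round(M.T@(np.array(target)-s['ee_pos']),4))
E
python3 - <<'E'
from h import *
delta([.473,.206,.061])
E
```

```text
clk 3.8 pos [0.4574 0.2356 0.2311] azY -1.1175 tilt [ 0.012  0.032 -0.999] q [ 0.39 -0.16  1.46  0.03  1.82  1.52] F [-0.15  0.43  0.45] w 0.088 gf 0.0
dp [-0.0032  0.0373  0.1693]
```

Request:
drive_tool:
  plan:
    - {"dp": [-0.003,0.03,0.03],"spin": 0.01}
    - {"dp": [-0.003,0.037,0.065],"spin": 0.01}
    - {"dp": [-0.003,0.037,0.1],"spin": 0.01}
    - {"dp": [-0.003,0.037,0.105],"spin": 0.01}
    - {"dp": [-0.003,0.037,0.105],"spin": 0.01}

```text
clock: 4.22
ee_pos: [0.4695, 0.2047, 0.1214]
eef_rot: [-3.038, -0.689, -0.017]
contact_force: [-0.3, -0.0, 0.3]
width: 0.0876
grasp_force: 0.0
```

```bash
python3 - <<'E'
from h import *
delta([.473,.206,.061])
for n in('side','top'):
  f=grab_frame(n); cv2.imwrite(f'pics/{n}1.png',cv2.resize(f[150:300,200:400],(800,600),interpolation=cv2.INTER_CUBIC))
E
```

```text
clk 4.2167 pos [0.4695 0.2047 0.1214] azY -1.1248 tilt [ 0.005  0.029 -1.   ] q [ 0.33 -0.16  1.65  0.03  1.63  1.45] F [-0.25 -0.    0.32] w 0.0876 gf 0.0
dp [0.0027 0.0018 0.0604]
```

View pics/side1.png

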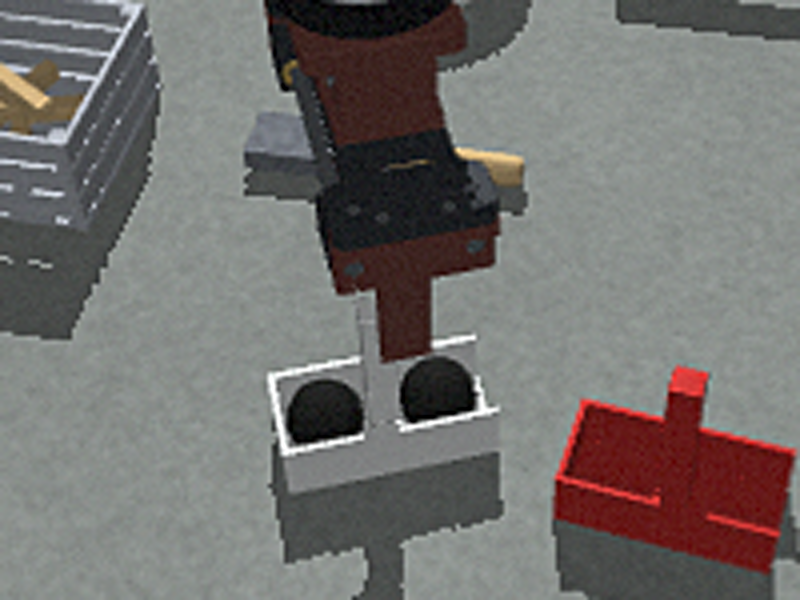

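```bash
python3 - <<'E'
from h import *
p=np.array([.4695,.2047,.1214]);y=np.array([np.cos(-1.125),np.sin(-1.125),0])
print(proj('side',p-y*.044),proj('side',p-y*.0575), 'obs 301.5,239')
for g in([.473,.206],[.476,.206],[.470,.206],[.473,.202]): print(g,proj('side',[*g,.1]),'obs 293,227', proj('side',[*g,.05]))
E
```

```text
[300.06834285 236.86253162] [301.75421217 242.52456846] obs 301.5,239
[0.473, 0.206] [293.56743789 227.06088563] obs 293,227 [295.02514429 243.25671799]
[0.476, 0.206] [292.05073277 226.85347754] obs 293,227 [293.57650491 243.0504954 ]
[0.47, 0.206] [295.08580452 227.26849123] obs 293,227 [296.47529102 243.46311409]
[0.473, 0.202] [294.04500246 225.51166259] obs 293,227 [295.47574603 241.7215691 ]
```

The view agrees with the projections: finger tip at (301,239), post top at (293,227). I'll go down and close.

Request:
drive_tool:
  plan:
    - {"dp": [0.003,0.002,0.03],"spin": 0}
    - {"dp": [0.003,0.002,0.05],"spin": 0}
    - {"dp": [0.003,0.002,0.06],"spin": 0}
    - {"dp": [0.003,0.002,0.06],"spin": 0}
    - {"dp": [0.003,0.002,0.06],"spin": 0}

```text
clock: 4.73
ee_pos: [0.4761, 0.2056, 0.065]
eef_rot: [-3.038, -0.686, -0.027]
contact_force: [0.4, 0.2, -0.1]
width: 0.0879
grasp_force: 0.0
```

Request:
drive_tool:
  plan:
    - {"dp": [0,0,0],"spin": 0}
    - {"dp": [0,0,0],"spin": 0}
    - {"dp": [0,0,0],"spin": 0}
    - {"dp": [0,0,0],"spin": 0}
    - {"dp": [0,0,0],"spin": 0}
    - {"dp": [0,0,0],"spin": 0}
    - {"dp": [0,0,0],"spin": 0}
    - {"dp": [0,0,0],"spin": 0}
  grip: 0.0
  newtons: 30

```text
clock: 5.4
ee_pos: [0.4753, 0.2049, 0.063]
eef_rot: [-3.038, -0.685, -0.024]
contact_force: [-0.0, -0.1, -0.3]
width: 0.0382
grasp_force: 0.0
```

```bash
python3 - <<'E'
from h import *
delta([.473,.206,.061])
E
```

```text
clk 5.4 pos [0.4753 0.2049 0.063 ] azY -1.1271 tilt [ 0.009  0.029 -1.   ] q [ 0.32 -0.12  1.73  0.03  1.52  1.45] F [-0.05 -0.14 -0.33] w 0.0382 gf 0.0
dp [-0.0017 -0.002   0.002 ]
```

Request:
drive_tool:
  plan:
    - {"dp": [0,0,0],"spin": 0}
    - {"dp": [0,0,0],"spin": 0}
    - {"dp": [0,0,0],"spin": 0}
    - {"dp": [0,0,0],"spin": 0}
    - {"dp": [0,0,0],"spin": 0}
    - {"dp": [0,0,0],"spin": 0}

```text
clock: 5.9
ee_pos: [0.4754, 0.2049, 0.0631]
eef_rot: [-3.038, -0.685, -0.024]
contact_force: [0.4, -0.3, 0.4]
width: 0.0157
grasp_force: 30.0
```

Request:
drive_tool:
  plan:
    - {"dp": [0,0,-0.005],"spin": 0}
    - {"dp": [0,0,-0.015],"spin": 0}
    - {"dp": [0,0,-0.03],"spin": 0}
    - {"dp": [0,0,-0.045],"spin": 0}
    - {"dp": [0,0,-0.06],"spin": 0}
    - {"dp": [0,0,-0.07],"spin": 0}
    - {"dp": [0,0,-0.08],"spin": 0}
    - {"dp": [0,0,-0.085],"spin": 0}
    - {"dp": [0,0,-0.085],"spin": 0}
    - {"dp": [0,0,-0.085],"spin": 0}

```text
clock: 6.73
ee_pos: [0.4746, 0.2024, 0.1477]
eef_rot: [-3.038, -0.685, -0.023]
contact_force: [0.6, 0.2, -3.6]
width: 0.0159
grasp_force: 30.0
```

```bash
python3 - <<'E'
from h import *
delta([.56,.04,.18])
for n in ['side']:
  f=grab_frame(n); cv2.imwrite(f'pics/{n}2.png',cv2.resize(f[140:290,200:400],(800,600),interpolation=cv2.INTER_CUBIC))
E
```

```text
clk 6.7333 pos [0.4746 0.2024 0.1477] azY -1.1271 tilt [ 0.009  0.029 -1.   ] q [ 0.32 -0.16  1.61  0.03  1.68  1.45] F [ 0.63  0.24 -3.56] w 0.0159 gf 30.0
dp [ 0.0082  0.1826 -0.0363]
```

View pics/side2.png

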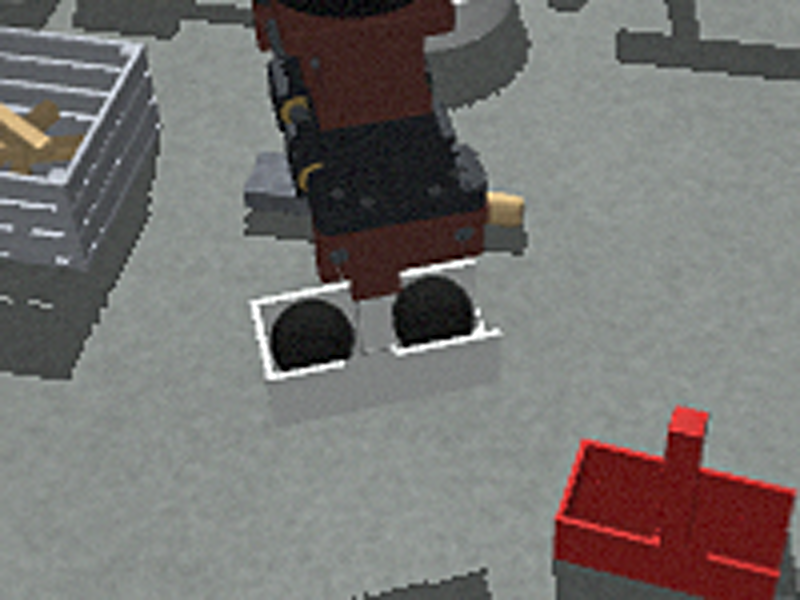

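Lifted level with both balls in (side crop, balls at (312,335) and (432,310)). Next, over the crate's near rim, which measured x=0.678, z≈0.068, y from -0.037 to 0.093.

Request:
drive_tool:
  plan:
    - {"dp": [0.002,0.006,-0.005],"spin": 0.03}
    - {"dp": [0.006,0.02,-0.01],"spin": 0.07}
    - {"dp": [0.013,0.042,-0.016],"spin": 0.12}
    - {"dp": [0.021,0.067,-0.022],"spin": 0.17}
    - {"dp": [0.03,0.094,-0.022],"spin": 0.22}
    - {"dp": [0.039,0.121,-0.022],"spin": 0.27}
    - {"dp": [0.047,0.148,-0.022],"spin": 0.32}
    - {"dp": [0.055,0.173,-0.022],"spin": 0.37}
    - {"dp": [0.062,0.194,-0.022],"spin": 0.41}
    - {"dp": [0.067,0.21,-0.022],"spin": 0.44}
    - {"dp": [0.07,0.22,-0.022],"spin": 0.444}
    - {"dp": [0.0717,0.2244,-0.022],"spin": 0.444}

```text
clock: 7.78
ee_pos: [0.636, 0.0283, 0.1653]
eef_rot: [-3.112, 0.004, -0.011]
contact_force: [-0.1, 0.3, -4.0]
width: 0.0158
grasp_force: 30.0
```

Request:
drive_tool:
  plan:
    - {"dp": [0,0,0],"spin": 0}
    - {"dp": [0,0,0],"spin": 0}
    - {"dp": [0,0,0],"spin": 0}

```text
clock: 8.03
ee_pos: [0.635, 0.0308, 0.1666]
eef_rot: [-3.112, -0.001, -0.014]
contact_force: [0.3, 0.0, -3.2]
width: 0.0159
grasp_force: 30.0
```

```bash
python3 - <<'E'
from h import *
delta([.636,.03,.133])
f=grab_frame('side'); g=grab_frame('top')
o=np.zeros((600,800,3),np.uint8);o[:400]=cv2.resize(f[100:220,140:380],(800,400),interpolation=cv2.INTER_CUBIC);o[400:,:400]=cv2.resize(g[50:170,220:420],(400,200)[0:2])
cv2.imwrite('pics/c3.png',o)
E
```

```text
clk 8.0333 pos [0.635  0.0308 0.1666] azY -1.5699 tilt [ 0.009  0.03  -1.   ] q [-0.02  0.17  1.24  0.03  1.72  1.55] F [ 0.31  0.02 -3.2 ] w 0.0159 gf 30.0
dp [0.0007 0.0018 0.0335]
```

View pics/c3.png

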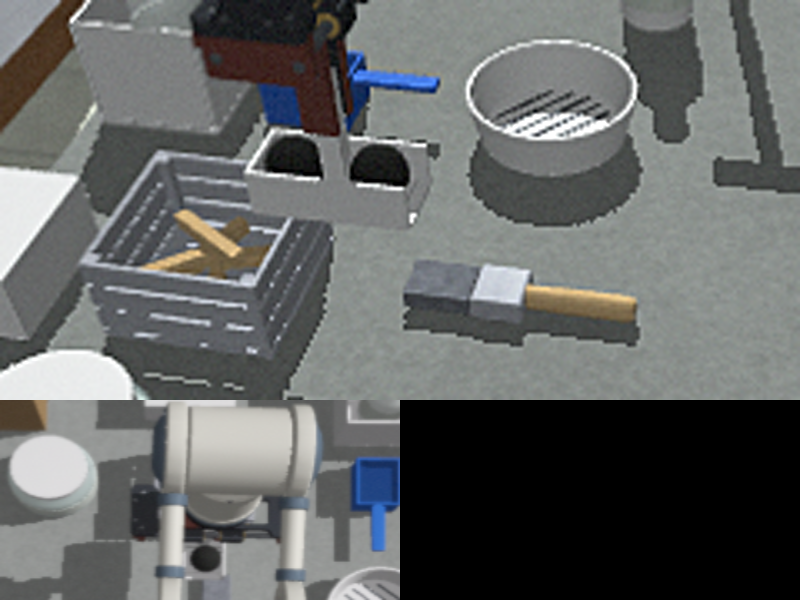

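Request:
drive_tool:
  plan:
    - {"dp": [0.0,0.001,0.008],"spin": 0}
    - {"dp": [0.0,0.001,0.018],"spin": 0}
    - {"dp": [0.0,0.001,0.026],"spin": 0}
    - {"dp": [0.0,0.001,0.028],"spin": 0}
    - {"dp": [0.0,0.001,0.028],"spin": 0}
    - {"dp": [0.0,0.001,0.028],"spin": 0}

```text
clock: 8.63
ee_pos: [0.6355, 0.0298, 0.1379]
eef_rot: [-3.112, 0.001, -0.013]
contact_force: [0.6, -0.2, -3.0]
width: 0.0157
grasp_force: 30.0
```

Request:
drive_tool:
  plan:
    - {"dp": [0.0,0,0.001],"spin": 0}
    - {"dp": [0.0,0,0.002],"spin": 0}
    - {"dp": [0.0,0,0.003],"spin": 0}
    - {"dp": [0.0,0,0.003],"spin": 0}
  newtons: 7

```text
clock: 8.97
ee_pos: [0.6358, 0.0298, 0.1354]
eef_rot: [-3.112, 0.001, -0.014]
contact_force: [-0.1, 0.2, -3.3]
width: 0.0158
grasp_force: 7.0
```

```bash
python3 - <<'E'
from h import *
delta([.636,.03,.133])
E
```

```text
clk 8.9667 pos [0.6358 0.0298 0.1354] azY -1.5712 tilt [ 0.009  0.03  -1.   ] q [-0.02  0.18  1.29  0.03  1.66  1.55] F [-0.07  0.17 -3.3 ] w 0.0158 gf 7.0
dp [ 0.0002 -0.0001  0.0024]
```

Request:
drive_tool:
  plan:
    - {"dp": [0.0,0,0.001],"spin": 0}
    - {"dp": [0.0,0,0.002],"spin": 0}
    - {"dp": [0.0,0,0.003],"spin": 0}
    - {"dp": [0.0,0,0.003],"spin": 0}
    - {"dp": [0.0,0,0.003],"spin": 0}

```text
clock: 9.38
ee_pos: [0.6359, 0.03, 0.1336]
eef_rot: [-3.112, 0.001, -0.016]
contact_force: [-4.1, 1.3, 5.3]
width: 0.0161
grasp_force: 7.0
```

Request:
drive_tool:
  plan:
    - {"dp": [0.0,0,0.001],"spin": 0}
    - {"dp": [0.0,0,0.002],"spin": 0}
    - {"dp": [0.0,0,0.003],"spin": 0}
    - {"dp": [0.0,0,0.003],"spin": 0}
    - {"dp": [0.0,0,0.003],"spin": 0}

```text
clock: 9.8
ee_pos: [0.6358, 0.0302, 0.1308]
eef_rot: [-3.112, 0.0, -0.016]
contact_force: [-5.4, 0.8, 4.9]
width: 0.016
grasp_force: 7.0
```

```bash
python3 - <<'E'
from h import *
for i in range(6):
    print(np.round(sense()['contact_force'],2),np.round(sense()['ft_torque'],3));grab_frame('side')
delta(None)
E
```

```text
[-5.39  0.78  4.93] [-0.017  0.835 -0.025]
[-4.1   0.71  6.28] [-0.038  0.883 -0.049]
[-4.36  0.73  5.31] [-0.026  0.852 -0.024]
[-5.44  0.97  6.69] [-0.026  0.857  0.004]
[-5.27  0.25  5.66] [0.058 0.874 0.024]
[-3.12  1.8   6.12] [-0.02   0.843  0.013]
clk 10.1 pos [0.6358 0.0302 0.1308] azY -1.5709 tilt [ 0.01  0.03 -1.  ] q [-0.02  0.18  1.3   0.03  1.66  1.55] F [-5.66  0.23  5.94] w 0.0158 gf 7.0
```

Request:
drive_tool:
  plan:
    - {"dp": [-0.004,0,0.0],"spin": 0}
    - {"dp": [-0.0075,0,0.001],"spin": 0}
    - {"dp": [-0.011,0,0.003],"spin": 0}
    - {"dp": [-0.0135,0,0.005],"spin": 0}
    - {"dp": [-0.016,0,0.007],"spin": 0}
    - {"dp": [-0.0186,0,0.009],"spin": 0}
    - {"dp": [-0.021,0,0.011],"spin": 0}
    - {"dp": [-0.0233,0,0.0133],"spin": 0}
    - {"dp": [-0.0255,0,0.0156],"spin": 0}
    - {"dp": [-0.0255,0,0.0156],"spin": 0}

```text
clock: 10.93
ee_pos: [0.6098, 0.0305, 0.1129]
eef_rot: [-3.112, 0.001, -0.012]
contact_force: [-1.0, -0.8, -1.5]
width: 0.0162
grasp_force: 7.0
```

```bash
python3 - <<'E'
from h import *
delta(None);print(sense()['ft_torque'])
f=grab_frame('side')
cv2.imwrite('pics/c4.png',cv2.resize(f[100:220,140:300],(800,600),interpolation=cv2.INTER_CUBIC))
E
```

```text
clk 10.9333 pos [0.6098 0.0305 0.1129] azY -1.5712 tilt [ 0.008  0.03  -1.   ] q [-0.02  0.12  1.4   0.03  1.62  1.55] F [-1.03 -0.76 -1.51] w 0.0162 gf 7.0
[-0.09594932  0.24307124 -0.01705181]
```

View pics/c4.png

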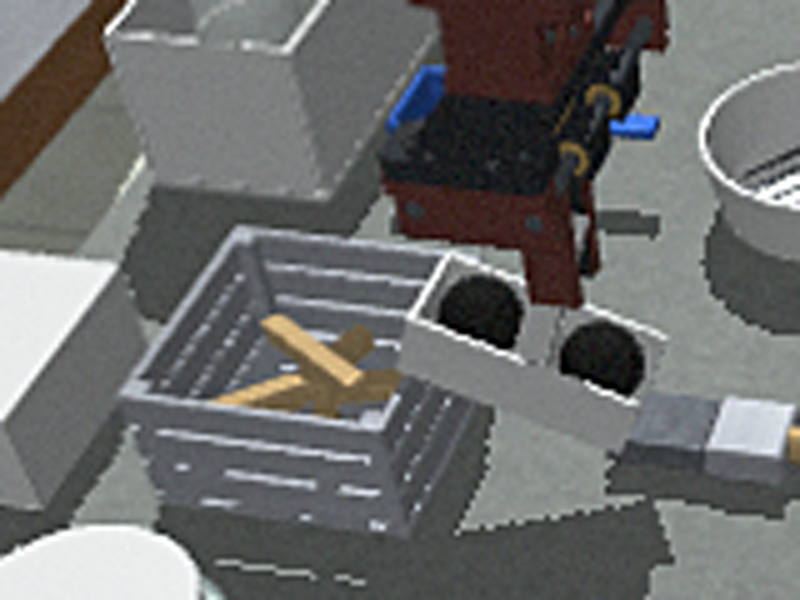

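Side crop: the tray tilts about 20°, resting on the crate's rim with both balls still in at (480,310) and (600,360). I'll go a little further, then lock the grip.

Request:
drive_tool:
  plan:
    - {"dp": [-0.002,0,0.002],"spin": 0}
    - {"dp": [-0.0035,0,0.004],"spin": 0}
    - {"dp": [-0.005,0,0.006],"spin": 0}
    - {"dp": [-0.005,0,0.006],"spin": 0}

```text
clock: 11.32
ee_pos: [0.6051, 0.0307, 0.1071]
eef_rot: [-3.112, 0.001, -0.013]
contact_force: [-0.6, -0.8, -0.2]
width: 0.016
grasp_force: 7.0
```

Request:
drive_tool:
  plan:
    - {"dp": [0,0,0],"spin": 0}
    - {"dp": [0,0,0],"spin": 0}
    - {"dp": [0,0,0],"spin": 0}
    - {"dp": [0,0,-0.002],"spin": 0}
    - {"dp": [-0.001,0,-0.005],"spin": 0}
    - {"dp": [-0.002,0,-0.01],"spin": 0}
    - {"dp": [-0.003,0,-0.016],"spin": 0}
    - {"dp": [-0.004,0,-0.023],"spin": 0}
    - {"dp": [-0.004,0,-0.03],"spin": 0}
    - {"dp": [-0.004,0,-0.036],"spin": 0}
    - {"dp": [-0.004,0,-0.04],"spin": 0}
    - {"dp": [-0.004,0,-0.042],"spin": 0}
  newtons: 55

```text
clock: 12.32
ee_pos: [0.6015, 0.0294, 0.1508]
eef_rot: [-3.112, 0.001, -0.017]
contact_force: [0.3, 0.0, -1.8]
width: 0.0155
grasp_force: 55.0
```

```bash
python3 - <<'E'
from h import *
delta(None);print(sense()['ft_torque'])
f=grab_frame('side')
cv2.imwrite('pics/c5.png',cv2.resize(f[80:200,140:300],(800,600),interpolation=cv2.INTER_CUBIC))
E
```

```text
clk 12.3167 pos [0.6015 0.0294 0.1508] azY -1.5711 tilt [ 0.011  0.029 -1.   ] q [-0.02  0.08  1.37  0.03  1.68  1.55] F [ 0.27  0.01 -1.82] w 0.0155 gf 55.0
[-0.03844162  0.2142256  -0.0271195 ]
```

View pics/c5.png

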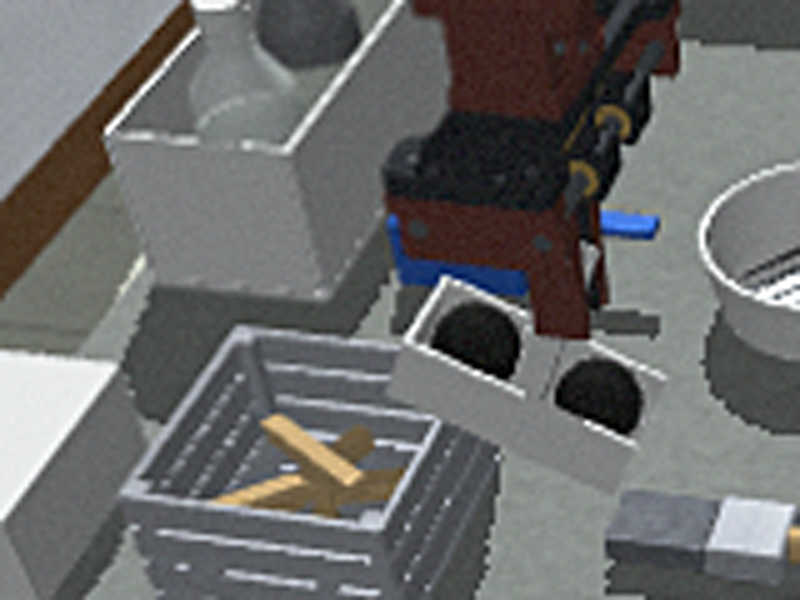

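```bash
python3 - <<'E'
from h import *
def aty(uv,y):
    o,d=ray('side',uv);return o+d*(y-o[1])/d[1]
a,b=aty((217.6,157.6),.057),aty((262,178),.057);v=a-b
print(a,b,np.linalg.norm(v),np.degrees(np.arctan2(v[2],v[0])))
for n in('side','top'):
    print([(np.round(d['uv'],1).tolist(),round(d['conf'],2)) for d in find_in('lint_trap',n)+tip_of('lint_trap',n)])
E
```

```text
[0.68038555 0.057      0.12311025] [0.58327983 0.057      0.07720322] 0.1074103118831126 25.302590334573583
[([307.7, 131.8], 0.91), ([305.4, 138.1], 0.65)]
[([409.1, 175.6], 0.62), ([405.7, 179.7], 0.56)]
```

Request:
drive_tool:
  plan:
    - {"dp": [-0.001,0.002,0],"spin": 0}
    - {"dp": [-0.002,0.007,0],"spin": 0}
    - {"dp": [-0.004,0.014,0],"spin": 0}
    - {"dp": [-0.006,0.023,0],"spin": 0}
    - {"dp": [-0.008,0.033,0],"spin": 0}
    - {"dp": [-0.011,0.044,0],"spin": 0}
    - {"dp": [-0.014,0.055,0],"spin": 0}
    - {"dp": [-0.017,0.066,0],"spin": 0}
    - {"dp": [-0.02,0.077,0],"spin": 0}
    - {"dp": [-0.023,0.088,0],"spin": 0}
    - {"dp": [-0.026,0.099,0],"spin": 0}
    - {"dp": [-0.029,0.11,0],"spin": 0}

```text
clock: 13.57
ee_pos: [0.5718, -0.0817, 0.146]
eef_rot: [-3.112, 0.001, -0.014]
contact_force: [0.4, 0.7, -3.0]
width: 0.0161
grasp_force: 55.0
```

Request:
drive_tool:
  plan:
    - {"dp": [-0.003,0.011,0],"spin": 0}
    - {"dp": [-0.006,0.022,0],"spin": 0}
    - {"dp": [-0.009,0.033,0],"spin": 0}
    - {"dp": [-0.012,0.044,0],"spin": 0}
    - {"dp": [-0.015,0.055,0],"spin": 0}
    - {"dp": [-0.018,0.066,0],"spin": 0}
    - {"dp": [-0.02,0.077,0],"spin": 0}
    - {"dp": [-0.022,0.087,0],"spin": 0}
    - {"dp": [-0.024,0.096,0],"spin": 0}
    - {"dp": [-0.0255,0.104,0],"spin": 0}
    - {"dp": [-0.0265,0.11,0],"spin": 0}
    - {"dp": [-0.027,0.1135,0],"spin": 0}

```text
clock: 14.57
ee_pos: [0.5449, -0.1948, 0.1423]
eef_rot: [-3.112, 0.002, -0.014]
contact_force: [0.4, 0.0, -2.6]
width: 0.0156
grasp_force: 55.0
```

```bash
python3 - <<'E'
from h import *
delta([.545,-.195,.148]);F=[]
for n in('side','top'):
  grab_frame(n)
  for t in('front_ball','rear_ball','lint_trap'):
    print(n,t,[(np.round(d['uv'],1).tolist(),round(d['conf'],2)) for d in tip_of(t,n)][:2]);F.append(sense()['contact_force'])
print(np.mean(F,0))
E
```

```text
clk 14.5667 pos [ 0.5449 -0.1948  0.1423] azY -1.5717 tilt [ 0.009  0.029 -1.   ] q [-0.42  0.03  1.43  0.03  1.68  1.15] F [ 0.4   0.   -2.61] w 0.0156 gf 55.0
dp [ 0.0001  0.     -0.0057]
side front_ball [([304.7, 108.7], 0.51)]
side rear_ball [([283.8, 106.4], 0.4)]
side lint_trap [([306.3, 139.3], 0.57)]
top front_ball [([409.9, 174.0], 0.6)]
top rear_ball [([414.7, 150.7], 0.45)]
top lint_trap [([403.7, 179.9], 0.56)]
[-0.05373321  0.14506429 -3.02573994]
```

Request:
drive_tool:
  plan:
    - {"dp": [0.035,0,0],"spin": 0}
    - {"dp": [0.06,0,0],"spin": 0}
    - {"dp": [0.068,0,0],"spin": 0}
    - {"dp": [0.07,0,0],"spin": 0}
    - {"dp": [0.07,0,0],"spin": 0}
    - {"dp": [0.07,0,0],"spin": 0}
    - {"dp": [0.07,0,0],"spin": 0}
    - {"dp": [0.07,0,0],"spin": 0}
    - {"dp": [0.07,0,0],"spin": 0}

```text
clock: 15.72
ee_pos: [0.6146, -0.1942, 0.1435]
eef_rot: [-3.112, 0.001, -0.015]
contact_force: [-0.5, -1.1, -3.2]
width: 0.0157
grasp_force: 55.0
```

```bash
python3 - <<'E'
from h import *
delta(None);F=[]
for n in('side','top'):
  grab_frame(n)
  for t in('front_ball','rear_ball'):
    print(n,t,[(np.round(d['uv'],1).tolist(),round(d['conf'],2)) for d in tip_of(t,n)][:3]);F.append(sense()['contact_force'])
print(np.mean(F,0), 'exp ball in trap',proj('side',[.54,-.195,.025]),proj('top',[.54,-.195,.025]))
E
```

```text
clk 15.7167 pos [ 0.6146 -0.1942  0.1435] azY -1.5715 tilt [ 0.01   0.029 -1.   ] q [-0.38  0.21  1.24  0.03  1.69  1.2 ] F [-0.45 -1.15 -3.16] w 0.0157 gf 55.0
side front_ball [([307.0, 133.4], 0.49)]
side rear_ball [([258.4, 100.2], 0.59)]
top front_ball []
top rear_ball []
[-0.52079687 -0.06914441 -2.13736202] exp ball in trap [304.9344908  134.08188383] [405.12482112 178.10327807]
```

Request:
drive_tool:
  plan:
    - {"dp": [0,0,0],"spin": 0}
    - {"dp": [0,0,0],"spin": 0}
    - {"dp": [0,0,0],"spin": 0}
    - {"dp": [0,0,0],"spin": 0}
    - {"dp": [0,0,0],"spin": 0}
    - {"dp": [0,0,0],"spin": 0}
    - {"dp": [0,0,0],"spin": 0}
    - {"dp": [0,0,0],"spin": 0}
    - {"dp": [0,0,0],"spin": 0}
    - {"dp": [0,0,0],"spin": 0}

```text
clock: 16.85
ee_pos: [0.6151, -0.194, 0.143]
eef_rot: [-3.112, 0.001, -0.014]
contact_force: [0.8, -0.2, -1.9]
width: 0.0155
grasp_force: 55.0
```

Request:
drive_tool:
  plan:
    - {"dp": [0,-0.002,-0.005],"spin": 0}
    - {"dp": [-0.002,-0.006,-0.012],"spin": 0}
    - {"dp": [-0.005,-0.014,-0.015],"spin": 0}
    - {"dp": [-0.01,-0.026,-0.015],"spin": 0}
    - {"dp": [-0.018,-0.041,-0.015],"spin": 0}
    - {"dp": [-0.026,-0.057,-0.015],"spin": 0}
    - {"dp": [-0.034,-0.073,-0.015],"spin": 0}
    - {"dp": [-0.042,-0.089,-0.015],"spin": 0}
    - {"dp": [-0.05,-0.104,-0.015],"spin": 0}
    - {"dp": [-0.057,-0.115,-0.015],"spin": 0}
    - {"dp": [-0.063,-0.122,-0.015],"spin": 0}
    - {"dp": [-0.065,-0.126,-0.015],"spin": 0}

```text
clock: 17.85
ee_pos: [0.5492, -0.0672, 0.1616]
eef_rot: [-3.112, -0.001, -0.015]
contact_force: [-0.2, -0.0, -2.2]
width: 0.0154
grasp_force: 55.0
```

Request:
drive_tool:
  plan:
    - {"dp": [0,0,0.01],"spin": 0}
    - {"dp": [0,0,0.025],"spin": 0}
    - {"dp": [0,0,0.045],"spin": 0}
    - {"dp": [0,0,0.06],"spin": 0}
    - {"dp": [0,0,0.068],"spin": 0}
    - {"dp": [0,0,0.07],"spin": 0}
    - {"dp": [0,0,0.07],"spin": 0}

```text
clock: 18.43
ee_pos: [0.5503, -0.0667, 0.0902]
eef_rot: [-3.112, 0.002, -0.012]
contact_force: [0.0, 0.0, -1.6]
width: 0.0155
grasp_force: 55.0
```

```bash
python3 - <<'E'
from h import *
delta([.55,-.068,.077]);F=[]
for n in('side','top'):
  grab_frame(n)
  for t in('front_ball','rear_ball','lint_trap'):
    print(n,t,[(np.round(d['uv'],1).tolist(),round(d['conf'],2)) for d in tip_of(t,n)][:3]);F.append(sense()['contact_force'])
print(np.mean(F,0))
E
```

```text
clk 18.4333 pos [ 0.5503 -0.0667  0.0902] azY -1.5717 tilt [ 0.008  0.03  -1.   ] q [-0.2  -0.02  1.58  0.03  1.58  1.37] F [ 0.03  0.03 -1.6 ] w 0.0155 gf 55.0
dp [-0.0004  0.0017  0.0132]
side front_ball [([305.8, 133.2], 0.51)]
side rear_ball [([271.1, 149.5], 0.53)]
side lint_trap [([307.1, 138.9], 0.86)]
top front_ball [([405.2, 180.2], 0.63)]
top rear_ball []
top lint_trap []
[ 0.09310179  0.18331945 -1.65678307]
```

The front ball sits in the trap, side (306,133) and top (405,180), and the load dropped by about 0.9 N. Now set the scoop down, loosening the grip so it swings level.

Request:
drive_tool:
  plan:
    - {"dp": [0,0,0.005],"spin": 0}
    - {"dp": [0,0,0.01],"spin": 0}
    - {"dp": [0,0,0.011],"spin": 0}
    - {"dp": [0,0,0.011],"spin": 0}

```text
clock: 19.17
ee_pos: [0.5501, -0.0659, 0.079]
eef_rot: [-3.112, 0.001, -0.011]
contact_force: [-0.1, 0.6, -2.1]
width: 0.0159
grasp_force: 55.0
```

Request:
drive_tool:
  plan:
    - {"dp": [0,0,0],"spin": 0}
    - {"dp": [0,0,0],"spin": 0}
    - {"dp": [0,0,0],"spin": 0}
    - {"dp": [0,0,0],"spin": 0}
    - {"dp": [0,0,0],"spin": 0}
  newtons: 4

```text
clock: 19.58
ee_pos: [0.5508, -0.0661, 0.0803]
eef_rot: [-3.112, 0.001, -0.015]
contact_force: [-0.2, -0.7, -1.9]
width: 0.0162
grasp_force: 4.0
```

```bash
python3 - <<'E'
from h import *
delta(None);F=[]
f=grab_frame('side');cv2.imwrite('pics/c6.png',cv2.resize(f[90:210,200:360],(800,600),interpolation=cv2.INTER_CUBIC))
for n in ['side']:
  for t in('rear_ball','scoop_grip'):
    print(n,t,[(np.round(d['uv'],1).tolist(),round(d['conf'],2)) for d in tip_of(t,n)][:3]);F.append(sense()['contact_force'])
print(np.mean(F,0))
for th in (0,8,15,25): 
  a=np.radians(th);print(th,proj('side',np.array([.55,-.067,.098])+[.03*np.cos(a)+.059*np.sin(a),0,.03*np.sin(a)-.059*np.cos(a)]))
E
```

```text
clk 19.5833 pos [ 0.5508 -0.0661  0.0803] azY -1.5711 tilt [ 0.009  0.029 -1.   ] q [-0.2  -0.02  1.59  0.03  1.56  1.37] F [-0.22 -0.66 -1.88] w 0.0162 gf 4.0
side rear_ball []
side scoop_grip [([383.5, 341.7], 0.94), ([370.2, 251.6], 0.93), ([289.0, 142.3], 0.56)]
[ 0.16439562 -0.3304564  -2.18781256]
0 [278.88190302 157.17527495]
8 [275.7196376  155.38612234]
15 [273.13642272 153.57072167]
25 [269.81602593 150.61828919]
```

```bash
python3 - <<'E'
from h import *
f=grab_frame('side').astype(int);m=(f.max(2)<45)
n,l,st,c=cv2.connectedComponentsWithStats(m[90:210,230:340].astype(np.uint8))
for i in range(1,n):
    if st[i,4]>40: print(st[i],c[i]+[230,90])
E
```

```text
[ 33   0  46  38 581] [285.71600688 115.15834768]
[ 70  38  15  13 141] [307.36879433 134.36170213]
[ 38  57  15  12 127] [275.39370079 152.05511811]
```

Request:
drive_tool:
  plan:
    - {"dp": [0,0,0.005],"spin": 0}
    - {"dp": [0,0,0.009],"spin": 0}
    - {"dp": [0.002,0,0.011],"spin": 0}
    - {"dp": [0.005,0,0.0125],"spin": 0}
    - {"dp": [0.008,0,0.014],"spin": 0}
    - {"dp": [0.011,0,0.0155],"spin": 0}
    - {"dp": [0.014,0,0.0165],"spin": 0}
    - {"dp": [0.015,0,0.017],"spin": 0}
    - {"dp": [0.015,0,0.018],"spin": 0}
    - {"dp": [0.015,0,0.018],"spin": 0}

```text
clock: 20.62
ee_pos: [0.5659, -0.0655, 0.0621]
eef_rot: [-3.112, 0.001, -0.014]
contact_force: [1.0, 0.3, 0.9]
width: 0.016
grasp_force: 4.0
```

```bash
python3 - <<'E'
from h import *
delta(None)
f=grab_frame('side').astype(int);m=(f.max(2)<45)
n,l,st,c=cv2.connectedComponentsWithStats(m[90:210,230:340].astype(np.uint8))
for i in range(1,n):
    if st[i,4]>40: print(st[i],c[i]+[230,90])
F=[]
for _ in range(6): F.append(sense()['contact_force']);grab_frame('side')
print(np.mean(F,0));p=sense()['ee_pos'];print(proj('side',p+[.03,0,.019-.059]))
E
```

```text
clk 20.6167 pos [ 0.5659 -0.0655  0.0621] azY -1.5711 tilt [ 0.009  0.03  -1.   ] q [-0.19  0.03  1.58  0.03  1.53  1.38] F [1.05 0.31 0.86] w 0.016 gf 4.0
[ 33   0  33   7 170] [278.96470588  92.7       ]
[ 27   3  46  57 612] [280.31862745 121.99019608]
[ 70  39  15  12 139] [307.31654676 134.43884892]
[ 36  64  14  10 116] [272.6637931  158.70689655]
[ 0.97382548  0.02582756 -0.337879  ]
[273.47149391 161.97097058]
```

Request:
drive_tool:
  plan:
    - {"dp": [0,0,0],"spin": 0}
    - {"dp": [0,0,0],"spin": 0}
    - {"dp": [0,0,0],"spin": 0}
    - {"dp": [0,0,0],"spin": 0}
    - {"dp": [0,0,0],"spin": 0}
    - {"dp": [0,0,0],"spin": 0}
    - {"dp": [0,0,0],"spin": 0}
  grip: 0.05

```text
clock: 21.55
ee_pos: [0.5659, -0.0656, 0.0623]
eef_rot: [-3.112, 0.001, -0.014]
contact_force: [-0.7, -0.2, 0.2]
width: 0.0499
grasp_force: 0.0
```

Request:
drive_tool:
  plan:
    - {"dp": [0,0,-0.005],"spin": 0}
    - {"dp": [0,0,-0.02],"spin": 0}
    - {"dp": [0,0,-0.045],"spin": 0}
    - {"dp": [0,0,-0.075],"spin": 0}
    - {"dp": [0,0,-0.105],"spin": 0}
    - {"dp": [0,0,-0.13],"spin": 0}
    - {"dp": [0,0,-0.14],"spin": 0}
    - {"dp": [0,0,-0.14],"spin": 0}

```text
clock: 22.22
ee_pos: [0.5658, -0.07, 0.206]
eef_rot: [-3.113, 0.001, -0.023]
contact_force: [-0.1, 0.4, 0.1]
width: 0.0502
grasp_force: 0.0
```

```bash
python3 - <<'E'
from h import *
delta(None)
f=grab_frame('side');cv2.imwrite('pics/c7.png',cv2.resize(f[90:210,200:360],(800,600),interpolation=cv2.INTER_CUBIC))
E
```

```text
clk 22.2167 pos [ 0.5658 -0.07    0.206 ] azY -1.5711 tilt [ 0.015  0.028 -0.999] q [-0.2  -0.    1.36  0.03  1.78  1.38] F [-0.11  0.44  0.12] w 0.0502 gf 0.0
```

View pics/c7.png

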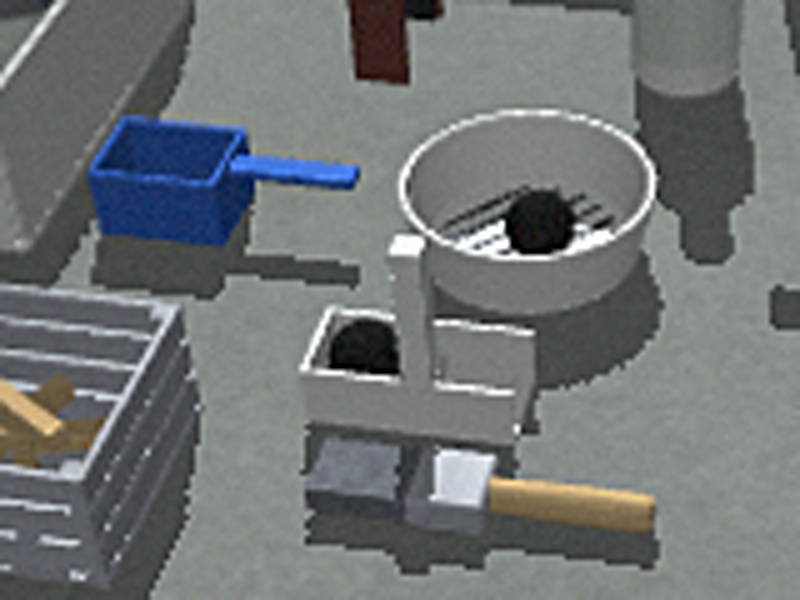

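The picture shows the scoop upright on bare counter with the rear ball in its pocket (crop (365,350)), the front ball in the trap (540,222), and the gripper clear.

```bash
python3 -c "
from station import *
print(job_done())"
```

```text
the job is handed in; nothing more can be done
None
```

I handed in the job at about 22 s of the 61 s limit: the front ball is in the trap, the rear ball is still in its pocket, and the scoop stands released and upright on the counter, but I was not shown the verdict; the tool could not tilt, so I tipped the scoop on the crate's rim to about 25° and jerked the front ball out over the trap.

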